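Turn the eccentric lock to its low point and push the crucible shuttle home

ROBOT

A 7-joint arm with a two-finger parallel gripper is mounted at the origin on the work surface. World frame = base frame: x ahead of the robot, y to its left, z up, the work surface at z = 0. Lengths are in m, angles in rad, forces in N, time in s.
With the tool pointing down it reaches from about 0.425 to 0.975 m from the base axis. Payload 16.7 kg.
Tool frame: the origin (TCP) lies midway between the tips of the shut fingers; the grasp point (between the pads) lies 19 mm behind it (arm.hold_point_z is the distance from the TCP to the grasp point, in m); z points along the fingers, y is the line along which they close (so a half turn about z gives the same grasp; the last joint's range is limited). The gripper opens to 85 mm and grips with 20 to 120 N. Pads are 22 mm wide; open, the fingers measure 114 mm over their backs; the gripper's body (76 mm by 85 mm) begins 54 mm behind the grasp point. The pads swing forward as they close: fully open they stand 13 mm farther back than shut.
Start: joints at [1.192, 0.426, 0.074, 1.606, -0.034, 1.111, -0.067], TCP at [0.153, -0.657, 0.231] pointing down, gripper open.
Joint ranges: [-2.85, 2.85], [-0.5, 2.14], [-1.23, 1.37], [0.21, 2.46], [-1.02, 4.16], [0.16, 2.05], [-2.73, 2.73]. Speed limits (rad/s): [1.89, 1.89, 2.39, 2.39, 3.01, 3.01, 3.01].

INTERFACE

Orientations are given as a unit quaternion [x, y, z, w].
In Python, from bench import arm, cams, finder gives the robot as it stands.
- The arm moves only by the shell command python3 -m crank 'ROWS'. ROWS is JSON, a list of rows, each a list of 5 numbers: the opening, from 0 (shut) to 1 (fully open), then the shift along the tool's x, y, z in mm, then the turn about the tool's z in rad. In form: [[hand, dx, dy, dz, yaw], ...]. A call has 1 to 20 rows; each row shifts and turns the commanded pose from where the row before left it, along the tool's axes as they then stand; what a row does not reach is not made up. A row lasts 1/12 s, in which the tool goes at most 41.7 mm and 7.16 degrees, less where a joint would pass 70% of its speed; a pose out of reach is approached as far as the arm can. A call with a gripper value outside its range is refused whole. The fingers move at their own pace and stop on an object; the grip force is fixed at half the most. Time passes only in rows, so rows that do not move let the fingers close. It gives the time, the measured TCP pose, the force, the opening and the grip force at its end, in the units of the state.
- arm.read_state(): the state, without advancing time (a new reading comes with each control period).
- cams.read_camera(name): name is "scene" or "side" or "wrist"; returns the picture (384x512x3 uint8, red, green, blue); there is no depth.
- cams.camera_model(name): a dict with "K" (3x3 intrinsics, pixels), "dist" ([k1, k2, p1, p2, k3] as OpenCV has them; the pictures are not rectified), "world_from_camera" (4x4, takes a point from camera to world coordinates). Camera axes: x right, y up, looking along -z (the intrinsics and any distortion apply to the point x, -y, -z); pixel columns grow to the right and rows downward; lengths in m; the calibration is good to about 2 mm. A picture is of the moment at which its call begins: read the wrist's pose just before it. camera_model takes no time and is no camera call; for the wrist camera it gives the pose at the moment of the call.
- arm.finish_job(): hands the job in; it is judged then, once.
Trained networks look in the newest picture that a camera, given by its name, has taken for a name from the list of things; names that differ only in an ending like _2 or _b are one class to them, and where a whole thing is asked for, a point or a joint stands for the part that bears it (a point fixed in the world has none). Each returns a list of dicts, best first, with "p" (0 to 1); they miss things now and then, are a little off and sometimes report something else, mostly with a low value. They report only what shows in the picture. A call takes as long as a camera call. They do not tell look-alikes from the thing itself.
- finder.boxes_of(camera, thing): "point" ([column, row] as shares, 0 to 1, of the picture: columns of its width, rows of its height, amid what is visible of it).
The state is a dict: "time_s": time; "joint_positions": joint angles; "qvel": joint speeds; "joint_torque": joint torques, N m; "position": TCP position; "tool_rot": TCP orientation; "force": force on the tool from outside, world axes, zero at the start; "wrist_torque": the same for the moment, N m; "width": finger opening in m; "grip_force": force on a finger pad.
Only numpy, scipy, OpenCV 4.12 (cv2) and the standard library are available. Lean on these libraries where they do the work, as an engineer would, in place of code of your own. Each camera call takes 0.05 s, during which the arm holds its last target. There are 200 camera calls.

TASK

By pushing with the fingertips, swing the upright post of the eccentric cam plate round until the cam's low point faces the follower roller (post straight ahead, over the black index line), and only then push the shuttle forward by its heel until it is fully home with its crucible in the dock. Do not touch the crucible: it rides along upright in its seat; leave everything else standing where it is.

Things in the scene. Friction and masses are not known exactly. Their poses are not given: they have to be found in the camera images.
- fixture: loading fixture, fixed: aluminium plate 260 x 270 mm, top z = 0.012, origin on the table. Its x is the shuttle's forward direction (away from the robot, yaw within 0.3 rad), y left. Plate spans x -0.135..0.125, y -0.130..0.140. Shuttle lane along y = -0.060; cam pivot at (0.030, 0.070); black index line ahead of it at x 0.089..0.119, y 0.070
- dock (a point): middle of the open-topped dock where the crucible ends up, on the base plate (z = 0.012): a U of three white refractory walls, tops at z = 0.055, open towards the shuttle. From here side walls x -0.005..0.040, y 36..52 mm to either side; end wall x 0.040..0.055. Axes as the fixture's
- pivot (a point): the cam's upright axis, at the cam plate's top face (z = 0.032); axes as the fixture's. Cam: dark steel round plate 72 mm across, 16 mm thick, turning about this axis 18 mm off its centre, so its edge is 54 mm from the axis at the high point, 18 mm on the other side, the low point
- cam (a joint): cam angle, rad, counter-clockwise from above. 0: high point and post face the follower roller, straight back along fixture -x. +3.14 and -3.14 (the same place): low point faces the roller, post straight ahead (+x) towards the index line. Turns either way, stops at +-3.45; starts at -1.2 to 1.2. Stiff, 0.35 N m (8 N at the post); stays where left
- post_top (a point): centre of the top of the cam's upright steel post: 12 mm across, 42 mm from the pivot on the cam's high side, from z = 0.032 up to 0.085; swings with the cam. Fingertips at z = 0.045 to 0.06 push it sideways, clear above roller and arm
- shuttle (a joint): forward travel of the shuttle (follower slide), m: 0 back (start), 0.060 home at its end stop. 3 N friction, stays where left. Carriage plate 100 x 64 mm, top z = 0.026; its side arm carries the follower roller (20 mm across, top z = 0.032) in line with the pivot, roller front 80 mm behind the pivot at 0 and 20 mm when home: the cam blocks it unless near its low point
- heel_top (a point): middle of the top edge of the rear (-x) face of the heel, the upright steel plate at the shuttle's back where it is pushed: 70 mm wide (y), 10 mm thick, top z = 0.085; nothing stands behind it. Axes as the fixture's; moves with the shuttle
- seat (a point): centre of the crucible's seat on the shuttle (z = 0.026), a 50 mm square inside a 3 mm high lip, 80 mm ahead of the heel's rear face
- crucible: the loaded crucible: open white ceramic cup 48 mm across, 45 mm tall, loose in the shuttle's seat, top z = 0.071; origin at the centre of its underside
- spare_crucible: bystander: open white ceramic crucible 44 mm across, 42 mm tall, standing on the fixture's base plate near its corner on the robot's side and the cam's side; origin at the centre of its underside
- crucible_lid: bystander: white ceramic lid 48 mm across, 18 mm tall with knob, lying on the base plate beyond the dock; origin at the centre of its underside
- tongs: bystander: steel crucible tongs 200 mm long, about 40 mm wide and 9 mm high, lying on the table beside the fixture on the lane's side; origin at the rivet, x along them
- brush: bystander: flat brush with wooden handle, about 200 mm long lying on the table beside the fixture on the cam's side; x along it
- bottle_a: bystander: amber bottle 68 mm across, 140 mm tall, on the table well clear of the fixture (to its left, right or beyond it); origin at the centre of its underside
- bottle_b: bystander: amber bottle 52 mm across, 110 mm tall, on the table well clear of the fixture (to its left, right or beyond it); origin at the centre of its underside
- beaker: bystander: glass beaker 70 mm across, 90 mm tall, on the table well clear of the fixture (to its left, right or beyond it); origin at the centre of its underside
There are look-alikes about, which are no part of the job. What is shaped like the crucible but pink or turquoise is not meant.

How it is judged:
By the outcome, as a careful person would: the job done as asked, in the order asked, and still so for the second after the job is handed in, with the robot touching nothing.
It also fails if it takes over 51 s, if anything falls off the work surface, if the arm or the gripper's body presses on something with over 40 N, if the wrist force passes 120 N, or if a joint passes its speed limit or range.

## Working session

There is one attempt and no reset: what is moved stays moved. The work goes in short steps, Python scripts to look and compute and a shell command to move; the robot and the scene stay as the last step left them, time stands still between calls to the robot, and variables do not carry over. Pictures are saved under pics/ and viewed, at most 10 in all, crops included, and the job is handed in when it is done.

```bash
mkdir -p pics
cat > h.py <<'E'
import numpy as np, cv2
from bench import arm, cams, finder
def ray(cam,px):
    m=cams.camera_model(cam);K=np.array(m["K"],float);d=np.array(m["dist"],float);T=np.array(m["world_from_camera"])
    u=cv2.undistortPoints(np.array([[px]],float),K,d)[0,0]
    return T[:3,3],T[:3,:3]@np.array([u[0],-u[1],-1])
def onz(cam,px,z):
    o,v=ray(cam,px);return o+v*(z-o[2])/v[2]
def proj(cam,P):
    m=cams.camera_model(cam);K=np.array(m["K"],float);d=np.array(m["dist"],float);T=np.linalg.inv(np.array(m["world_from_camera"]))
    p=np.atleast_2d(P)@T[:3,:3].T+T[:3,3];p=p*[1,-1,-1]
    return cv2.projectPoints(p,np.zeros(3),np.zeros(3),K,d)[0][:,0]
E
cat > look.py <<'E'
from h import *
s=arm.read_state();print(s["time_s"],s["position"],s["tool_rot"],s["force"],s["width"])
ims=[cams.read_camera(c) for c in("scene","side")]
cv2.imwrite("pics/a_scene.png",cv2.resize(ims[0],(800,600))[:,:,::-1])
cv2.imwrite("pics/a_side.png",cv2.resize(ims[1],(800,600))[:,:,::-1])
Z=dict(post_top=.085,heel_top=.085,pivot=.032,dock=.012,seat=.026,crucible=.048,spare_crucible=.033,crucible_lid=.02,fixture=.012)
for c in("scene","side"):
  for t,z in Z.items():
    for r in finder.boxes_of(c,t)[:3]:
      px=np.array(r["point"])*[512,384];print(c,t,round(r["p"],2),px.round(),onz(c,px,z).round(3))
E
python3 look.py
```

```text
0.0 [ 0.15297442 -0.65702327  0.23059987] [ 9.93466345e-01  1.14123688e-01 -1.25948499e-04 -6.23729185e-04] [ 0.06195265 -0.45451755  0.441156  ] 0.08539834715806789
scene post_top 0.97 [262. 195.] [0.609 0.053 0.085]
scene heel_top 0.96 [232. 173.] [ 0.541 -0.041  0.085]
scene pivot 0.85 [245. 191.] [ 0.565 -0.     0.032]
scene pivot 0.22 [231. 170.] [ 0.491 -0.053  0.032]
scene dock 0.81 [244. 196.] [ 0.569 -0.001  0.012]
scene dock 0.68 [263. 195.] [0.559 0.054 0.012]
scene seat 0.96 [233. 173.] [ 0.494 -0.046  0.026]
scene crucible 0.78 [248. 141.] [ 0.376 -0.012  0.048]
scene crucible 0.77 [225. 175.] [ 0.521 -0.064  0.048]
scene crucible 0.69 [210. 135.] [ 0.365 -0.139  0.048]
scene spare_crucible 0.58 [278. 165.] [0.451 0.092 0.033]
scene spare_crucible 0.38 [218. 221.] [ 0.676 -0.064  0.033]
scene crucible_lid 0.65 [220. 222.] [ 0.672 -0.061  0.02 ]
scene fixture 0.84 [246. 198.] [0.574 0.004 0.012]
side post_top 0.84 [243. 203.] [0.536 0.093 0.085]
side heel_top 0.68 [282. 202.] [ 0.445 -0.002  0.085]
side heel_top 0.34 [157. 295.] [0.435 0.505 0.085]
side pivot 0.71 [254. 205.] [0.543 0.033 0.032]
side dock 0.66 [256. 203.] [0.559 0.001 0.012]
side crucible 0.76 [331. 210.] [ 0.322 -0.123  0.048]
side crucible 0.75 [276. 193.] [ 0.52  -0.061  0.048]
side crucible 0.61 [303. 227.] [0.341 0.011 0.048]
side spare_crucible 0.5 [260. 224.] [0.462 0.087 0.033]
side fixture 0.74 [258. 206.] [0.546 0.007 0.012]
```

Run:
```python
import cv2
for c,(x0,x1,y0,y1) in dict(scene=(280,520,180,380),side=(320,560,240,420)).items():
    im=cv2.imread(f"pics/a_{c}.png"); 
    cv2.imwrite(f"pics/b_{c}.png",cv2.resize(im[y0:y1,x0:x1],None,fx=3.2,fy=3.0))
```

```text
(no output)
```

View pics/a_scene.png

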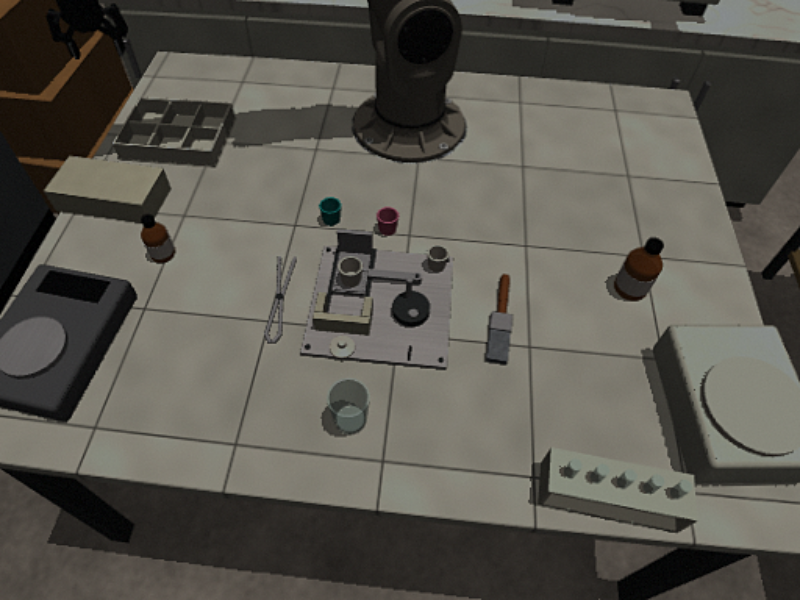

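View pics/b_scene.png

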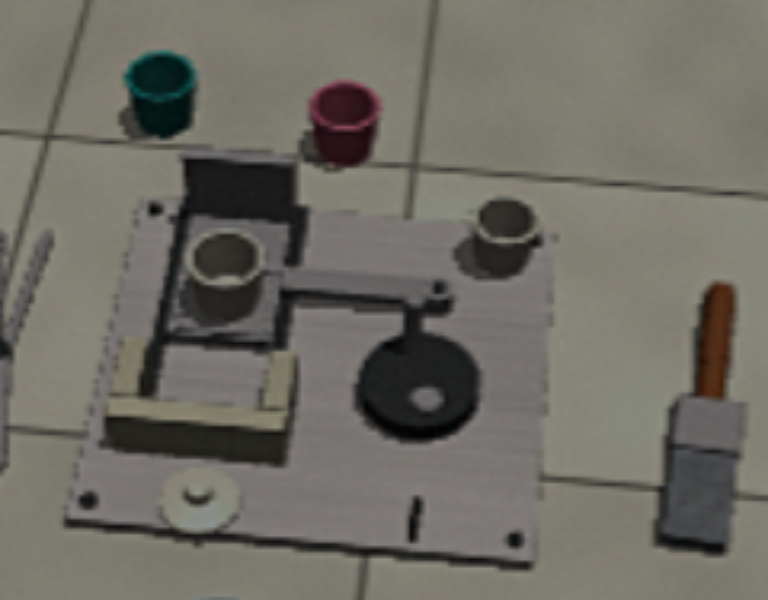

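View pics/b_side.png

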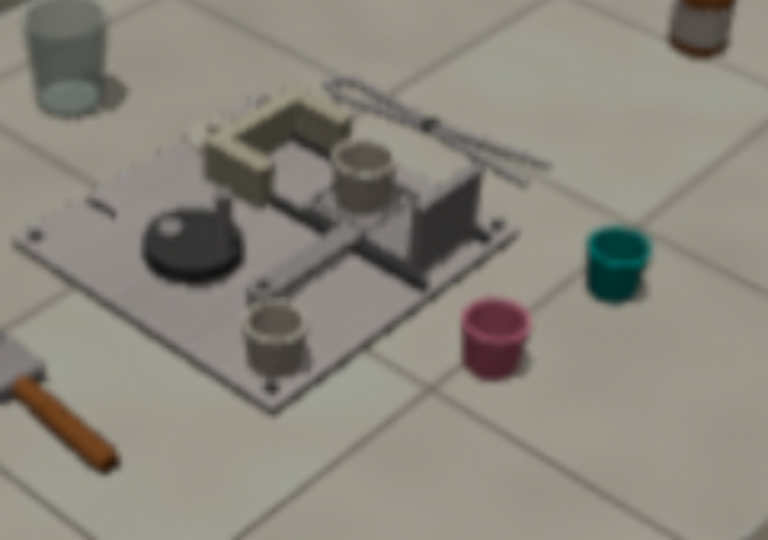

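The scene picture shows the fixture at (375,300), the white loaded crucible seated at (350,268), the spare at (437,258), and pink and turquoise look-alikes behind at (388,220) and (330,210). In the crop, the post is the dark stub with its top at (414,308), nearly facing the roller, and the index line is at (416,520). The crucible that fits the description is the white one inside the shuttle.

```bash
cat > fit.py <<'E'
from h import *
from scipy.optimize import least_squares
S=lambda p,o:((np.array(p,float)/[3.2,3.0]+o)*.64)
L=np.array([[.125,-.13,.012],[.125,.14,.012],[-.135,.14,.012],[-.135,-.13,.012]])
obs=[("scene",L,[S(p,[280,180]) for p in((68,516),(533,555),(553,235),(140,202))]),
("side",L[1:],[S(p,[320,240]) for p in((15,242),(272,405),(518,235))])]
def W(q,P):
    c,s=np.cos(q[2]),np.sin(q[2]);P=np.atleast_2d(P);return P@np.array([[c,s,0],[-s,c,0],[0,0,1]])+[q[0],q[1],0]
r=least_squares(lambda q:np.concatenate([(proj(c,W(q,P))-o).ravel() for c,P,o in obs]),[.57,0,0])
q=r.x;print(q.round(4),r.fun.round(1));np.save("q.npy",q)
c,s=np.cos(q[2]),np.sin(q[2]);inv=lambda P:(np.array([[c,s],[-s,c]])@(P[:2]-q[:2])).round(4)
for n,cam,px,z in(("post","scene",S((414,306),[280,180]),.085),("post","side",S((223,200),[320,240]),.085),
 ("heelL","scene",S((185,155),[280,180]),.085),("heelR","scene",S((297,155),[280,180]),.085),
 ("spare","scene",S((505,208),[280,180]),.054),("cruc","scene",S((225,250),[280,180]),.071),("pinktop","scene",S((345,105),[280,180]),.05),("linemid","scene",S((416,520),[280,180]),.012)):
    w=onz(cam,px,z);print(n,cam,w.round(3),"fix",inv(w))
E
python3 fit.py
```

```text
[ 0.561  -0.0089  0.006 ] [-0.6  0.1  0.5  0.9  0.1 -1.7  0.  -1.8 -1.3 -1.1 -0.2  0.7  0.1 -1.8]
post scene [0.558 0.049 0.085] fix [-0.0027  0.0575]
post side [0.544 0.053 0.085] fix [-0.0165  0.0624]
heelL scene [ 0.451 -0.102  0.085] fix [-0.1101 -0.0923]
heelR scene [ 0.443 -0.034  0.085] fix [-0.1177 -0.024 ]
spare scene [0.447 0.097 0.054] fix [-0.113   0.1066]
cruc scene [ 0.516 -0.068  0.071] fix [-0.0451 -0.0589]
pinktop scene [ 0.363 -0.012  0.05 ] fix [-0.1981 -0.0023]
linemid scene [0.666 0.062 0.012] fix [0.1054 0.0704]
```

```bash
python3 -m crank '[[0,25,-25,-4,0],[0,25,-25,-4,0],[0,25,-25,-4,0],[0,25,-25,-4,0],[0,25,-25,-4,0],[0,25,-25,-4,0],[0,25,-25,-4,0],[0,25,-25,-4,0],[0,25,-25,-4,0],[0,25,-25,-4,0],[0,25,-25,-4,0],[0,25,-25,-4,0],[0,25,-25,-4,0],[0,25,-25,-4,0],[0,25,-25,-4,0],[0,25,-25,-4,0],[0,25,-25,-4,0],[0,25,-25,-4,0],[0,25,-25,-4,0],[0,25,-25,-4,0]]'
python3 - <<'E'
from h import *
s=arm.read_state();print(s["time_s"],s["position"],s["tool_rot"],np.round(s["joint_positions"],2))
im=cams.read_camera("wrist");cv2.imwrite("pics/w1.png",cv2.resize(im,(800,600))[:,:,::-1])
T=np.array(cams.camera_model("wrist")["world_from_camera"]);print(T.round(3))
E
```

```text
time_s: 2.67
position: [0.5273, -0.0555, 0.3118]
tool_rot: [0.993, 0.114, 0.0, 0.0]
force: [1.6, -0.6, -0.8]
width: 0.0004
grip_force: 0.0
2.6667 [ 0.52727533 -0.0554595   0.31183653] [9.93479466e-01 1.14010734e-01 3.00097430e-04 1.10707233e-04] [ 0.37  0.15 -0.43  1.81  0.07  1.2  -1.42]
[[ 0.232  0.934  0.273  0.599]
 [-0.973  0.223  0.063 -0.034]
 [-0.002 -0.28   0.96   0.455]
 [ 0.     0.     0.     1.   ]]
```

View pics/w1.png

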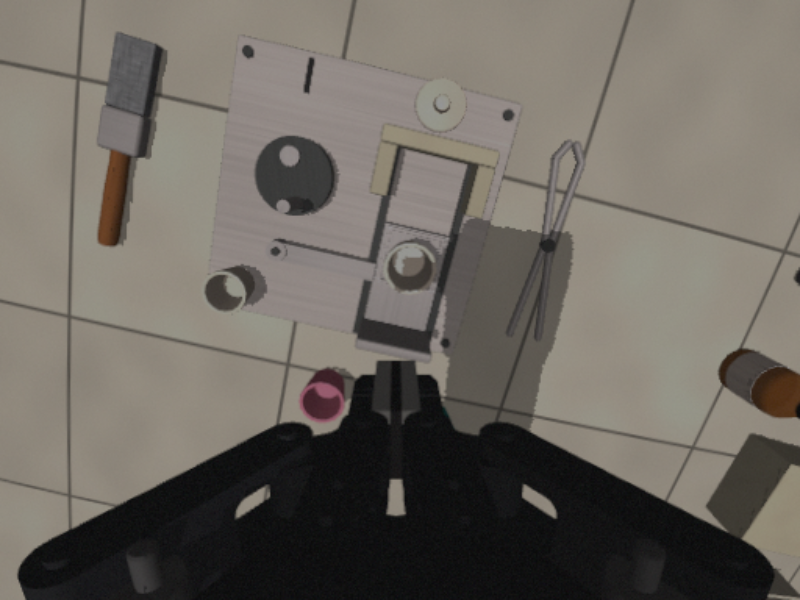

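The wrist view is clear: pivot cap at (289,155), post top at (283,207), index line from (311,59) to (308,92), plate corners at (240,37) and (522,102), heel rear top edge from (356,346) to (430,360).

```bash
cat > fit2.py <<'E'
from h import *
from scipy.optimize import least_squares
L=np.array([[.125,.14,.012],[.125,-.13,.012],[.119,.07,.012],[.089,.07,.012],[.03,.07,.033]])
o=np.array([(240,37),(522,102),(311,59),(308,92),(289,155)],float)*.64
def W(q,P):
    c,s=np.cos(q[2]),np.sin(q[2]);P=np.atleast_2d(P);return P@np.array([[c,s,0],[-s,c,0],[0,0,1]])+[q[0],q[1],0]
r=least_squares(lambda q:(proj("wrist",W(q,L))-o).ravel(),[.57,0,0])
q=r.x;print(q.round(4),r.fun.round(1));np.save("q.npy",q)
c,s=np.cos(q[2]),np.sin(q[2]);inv=lambda P:(np.array([[c,s],[-s,c]])@(P[:2]-q[:2])).round(4)
for n,px,z in(("post",(283,207),.085),("heelL",(356,346),.085),("heelR",(430,360),.085),("cruc",(410,262),.071),("spare",(228,290),.054),("roller",(276,250),.032),("pink",(322,398),.05)):
    w=onz("wrist",np.array(px)*.64,z);print(n,w.round(3),"fix",inv(w))
print("pivot",W(q,[.03,.07,0]),"heel",W(q,[-.125,-.06,0]))
E
python3 fit2.py
```

```text
[ 0.5647 -0.0062  0.0162] [-1.5 -1.3  1.   0.3  0.5 -0.2 -1.2  0.5  1.2  0.9]
post [0.553 0.052 0.085] fix [-0.0106  0.058 ]
heelL [ 0.447 -0.033  0.085] fix [-0.1182 -0.0248]
heelR [ 0.449 -0.101  0.085] fix [-0.117  -0.0931]
cruc [ 0.53  -0.063  0.071] fix [-0.0355 -0.056 ]
spare [0.461 0.097 0.054] fix [-0.1018  0.105 ]
roller [0.504 0.064 0.032] fix [-0.059   0.0708]
pink [ 0.368 -0.011  0.05 ] fix [-0.1965 -0.0013]
pivot [[0.59351312 0.06426803 0.        ]] heel [[ 0.44064561 -0.06823301  0.        ]]
```

```bash
python3 -m crank '[[0,8,-21.5,0,0],[0,8,-21.5,0,0],[0,8,-21.5,0,0],[0,8,-21.5,0,0],[0,8,-21.5,0,0],[0,8,-21.5,0,0],[0,0,0,24,-0.066],[0,0,0,24,0],[0,0,0,24,0],[0,0,0,24,0],[0,0,0,24,0],[0,0,0,24,0],[0,0,0,24,0],[0,0,0,20,0],[0,0,0,0,0],[0,0,0,0,0]]'
python3 - <<'E'
from h import *
s=arm.read_state();print(s["time_s"],s["position"],s["tool_rot"],np.round(s["joint_positions"],2))
im=cams.read_camera("wrist");cv2.imwrite("pics/w2.png",cv2.resize(im,(800,600))[:,:,::-1])
E
```

```text
time_s: 4.05
position: [0.5438, 0.0795, 0.1231]
tool_rot: [0.989, 0.147, -0.001, -0.0]
force: [0.2, 0.3, 1.4]
width: 0.0001
grip_force: 0.0
4.05 [0.54378106 0.07948009 0.12310289] [ 9.89148710e-01  1.46915464e-01 -8.12035672e-04 -1.26008939e-04] [ 0.14  0.39 -0.49  1.96  0.24  0.85 -1.76]
```

View pics/w2.png

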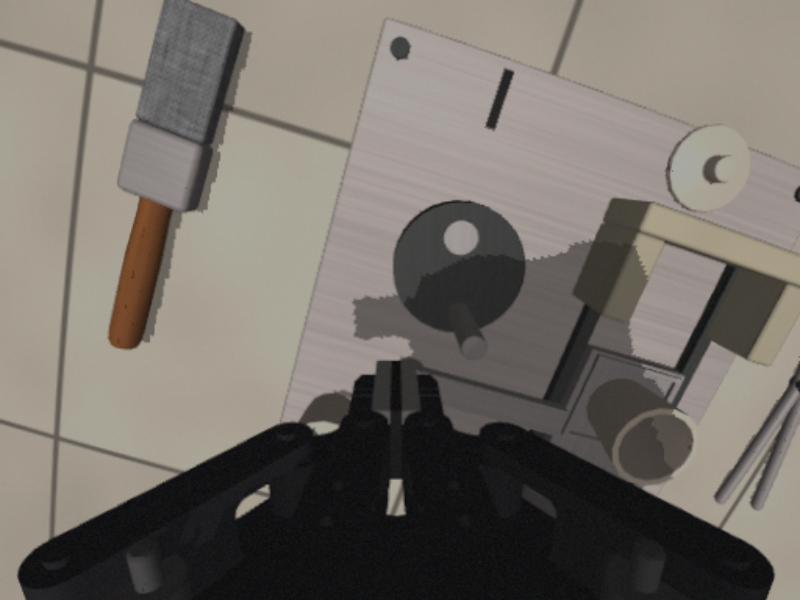

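The closer view shows the pivot cap at (461,238), the post top at (473,347), the index line from (511,70) to (490,128), and the fingertips at (397,372) to the left of the post, clear of the spare.

```bash
sed -e 's/^L=.*/L=np.array([[.125,.14,.012],[.119,.07,.012],[.089,.07,.012],[.03,.07,.033]])/' -e 's/^o=.*/o=np.array([(386,19),(510,70),(491,129),(461,238)],float)*.64/' -e 's/("post",(283,207),.085).*:/("post",(473,347),.085),("cruc",(652,446),.071)):/' -e 's/np.save/#/' fit2.py > fit3.py; python3 fit3.py
```

```text
[ 0.5623 -0.0143  0.0091] [-0.3 -0.8 -0.3  1.1 -0.1 -0.2  0.7 -0.2]
post [0.552 0.045 0.085] fix [-0.0097  0.0593]
cruc [ 0.522 -0.069  0.071] fix [-0.041  -0.0543]
pivot [[0.5916311  0.05598254 0.        ]] heel [[ 0.43781881 -0.07542058  0.        ]]
```

```bash
python3 -m crank '[[0,-3,0,25,0],[0,0,0,25,0],[0,0,0,23,0],[0,0,5,0,0],[0,0,5,0,0],[0,0,5,0,0],[0,0,0,0,0]]'; python3 -m crank '[[0,-1.8,4.3,0,-0.1],[0,-1.8,4.3,0,-0.1],[0,-1.8,4.3,0,-0.1],[0,-1.8,4.3,0,-0.1],[0,-1.8,4.3,0,-0.1],[0,-1.8,4.3,0,-0.1],[0,0,0,0,0],[0,0,0,0,0]]'
cat > chk.py <<'E'
from h import *
import sys
s=arm.read_state();p=np.array(s["position"]);t=s["tool_rot"];a=2*np.arctan2(t[1],t[0]);print(s["time_s"],p.round(4),"toolx az",round(a,3),"F",np.round(s["force"],1),"j7",round(s["joint_positions"][6],2))
ex=np.array([np.cos(a),np.sin(a)]);ey=np.array([ex[1],-ex[0]]);d=np.array([.5915,.057])-p[:2];print("pivot in tool",(d@ex).round(4),(d@ey).round(4))
im=cams.read_camera("wrist");cv2.imwrite(f"pics/{sys.argv[1]}.png",cv2.resize(im,(800,600))[:,:,::-1])
for c in("wrist","scene"):
  cams.read_camera(c)
  for r in finder.boxes_of(c,"post_top")[:1]:print(c,r["p"],np.array(r["point"])*[800,600],onz(c,np.array(r["point"])*[512,384],.085).round(4))
E
python3 chk.py w3
```

```text
time_s: 4.68
position: [0.5469, 0.0636, 0.0522]
tool_rot: [0.989, 0.146, 0.001, -0.0]
force: [-0.1, 1.7, -0.2]
width: 0.0005
grip_force: 0.2
time_s: 5.35
position: [0.5507, 0.0373, 0.0519]
tool_rot: [0.902, 0.433, 0.001, 0.0]
force: [-1.2, 4.4, 1.4]
width: 0.0004
grip_force: 1.7
5.35 [0.5507 0.0373 0.0519] toolx az 0.895 F [-1.2  4.4  1.4] j7 -1.23
pivot in tool 0.0409 0.0195
wrist 0.72 [445.92 298.26] [0.5855 0.0596 0.085 ]
scene 0.8 [407.2  308.46] [0.617  0.0499 0.085 ]
```

View pics/w3.png

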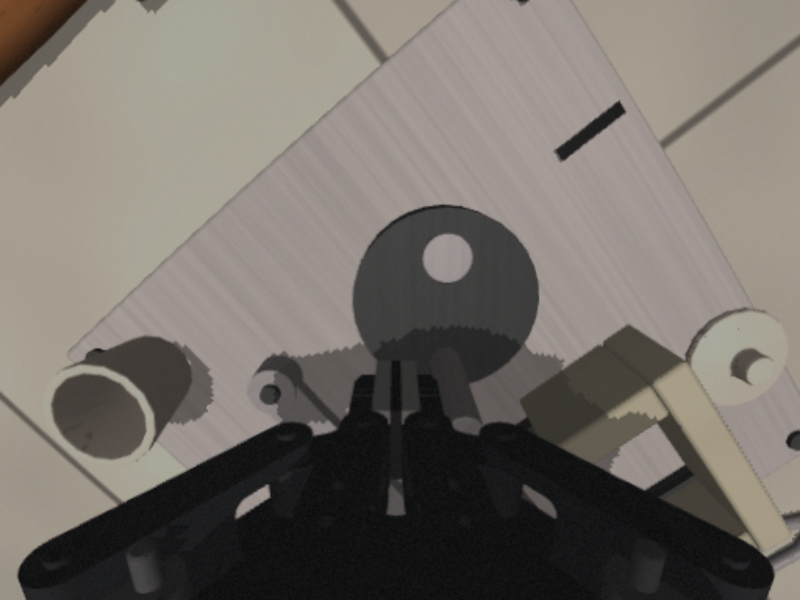

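The post has swung with the fingers on it (top at about (470,420), pressed by the finger's wider part). Nothing else is near, so I'll carry on round.

```bash
python3 -m crank '[[0,-1.8,4.3,0,-0.1],[0,-1.8,4.3,0,-0.1],[0,-1.8,4.3,0,-0.1],[0,-1.8,4.3,0,-0.1],[0,-1.8,4.3,0,-0.1],[0,-1.8,4.3,0,-0.1],[0,-1.8,4.3,0,-0.1],[0,-1.8,4.3,0,-0.1],[0,-1.8,4.3,0,-0.1],[0,-1.8,4.3,0,-0.1],[0,-1.8,4.3,0,-0.1],[0,-1.8,4.3,0,-0.1],[0,-1.8,4.3,0,-0.1],[0,-1.8,4.3,0,-0.1],[0,-1.8,4.3,0,-0.1],[0,-1.8,4.3,0,-0.1],[0,-1.8,4.3,0,-0.1],[0,0,0,0,0],[0,0,0,0,0]]'; python3 chk.py w4
```

```text
time_s: 7.18
position: [0.6171, 0.0167, 0.0502]
tool_rot: [0.27, 0.963, -0.001, -0.0]
force: [-2.5, -4.3, 2.9]
width: 0.0002
grip_force: 2.2
7.1833 [0.6171 0.0167 0.0502] toolx az 2.594 F [-2.5 -4.3  2.9] j7 0.31
pivot in tool 0.0429 0.0211
wrist 0.95 [453.92 295.62] [0.5881 0.0502 0.085 ]
scene 0.63 [406.24 325.92] [0.6539 0.0515 0.085 ]
```

View pics/w4.png

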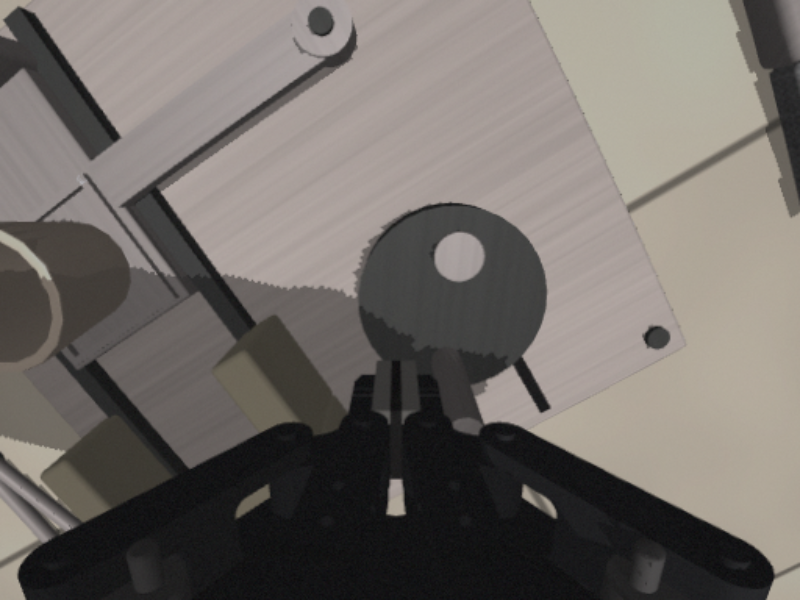

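The cam is well round: pivot cap at (459,257), disc centre at about (453,294), index line from (517,360) to (546,410), roller at (320,21).

```bash
cat > ang.py <<'E'
from h import *
import sys,json
P=json.loads(sys.argv[1]);w=lambda k,z:onz("wrist",np.array(P[k])*.64,z)[:2]
p,d,l1,l2,r,po=w("piv",.033),w("disc",.032),w("l1",.012),w("l2",.012),w("rol",.032),w("post",.085)
az=lambda v:round(float(np.arctan2(v[1],v[0])),3)
print("pivot",p.round(4),"|disc|",np.linalg.norm(d-p).round(4),"az disc",az(d-p),"post",az(po-p),np.linalg.norm(po-p).round(4),"line",az(l2-l1),"piv->line",az(l2-p),"roller->piv",az(p-r),np.linalg.norm(p-r).round(4))
E
python3 ang.py '{"piv":[459,257],"disc":[453,294],"l1":[518,361],"l2":[545,409],"rol":[320,21],"post":[468,424]}'
```

```text
pivot [0.5922 0.0576] |disc| 0.0144 az disc -0.657 post -0.629 0.0376 line -0.005 piv->line 0.002 roller->piv 0.003 0.0915
```

```bash
python3 -m crank '[[0,-1.8,4.3,0,-0.1],[0,-1.8,4.3,0,-0.1],[0,-1.8,4.3,0,-0.1],[0,-1.8,4.3,0,-0.1],[0,-1.8,4.3,0,-0.1],[0,-1.8,4.3,0,-0.1],[0,-0.7,1.7,0,-0.04],[0,0,0,0,0],[0,0,0,0,0],[0,0,0,0,0]]'; python3 chk.py w5
```

```text
time_s: 8.27
position: [0.6367, 0.0392, 0.0504]
tool_rot: [-0.046, 0.999, -0.001, 0.001]
force: [5.4, -7.3, -0.5]
width: -0.0001
grip_force: 3.7
8.2667 [0.6367 0.0392 0.0504] toolx az 3.233 F [ 5.4 -7.3 -0.5] j7 0.86
pivot in tool 0.0434 0.0219
wrist 0.23 [334.08 202.68] [0.5722 0.0174 0.085 ]
scene 0.68 [419.2  329.82] [0.6593 0.0746 0.085 ]
```

View pics/w5.png

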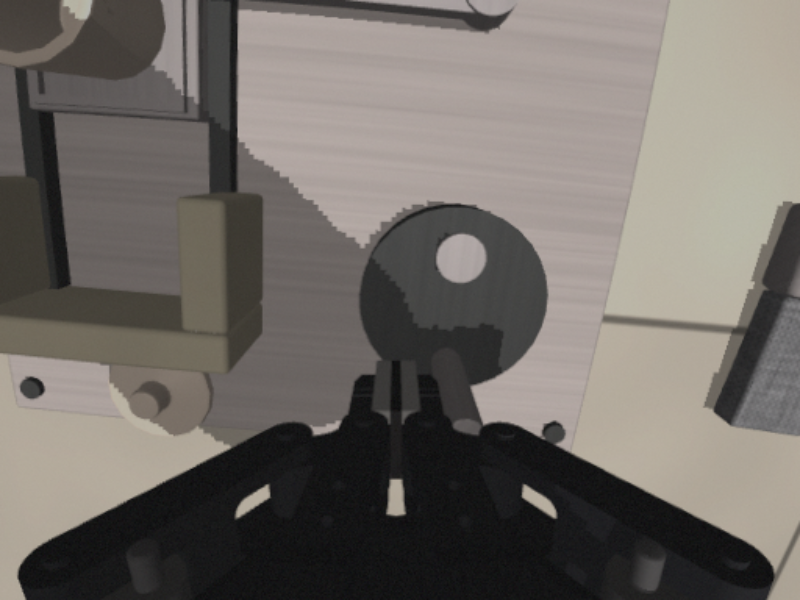

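The post top is at about (467,425), the pivot at (461,258) and the disc centre at (453,295); the index line is now hidden under the gripper and the roller is near (490,5).

```bash
python3 ang.py '{"piv":[461,258],"disc":[453,295],"l1":[450,430],"l2":[450,470],"rol":[488,2],"post":[467,425]}'
```

```text
pivot [0.5917 0.058 ] |disc| 0.0146 az disc -0.068 post -0.016 0.0376 line 0.13 piv->line 0.113 roller->piv 0.021 0.0842
```

```bash
python3 -m crank '[[0,-0.7,1.7,0,-0.04],[0,0,0,0,0],[0,0,0,0,0],[0,0,-15,0,0],[0,0,0,-30,0],[0,0,0,-30,0],[0,-15,0,-30,0],[0,-20,0,-30,0],[0,-20,0,-30,0],[0,-20,0,0,0],[0,0,0,0,0],[0,0,0,0,0]]'; python3 chk.py w6
```

```text
time_s: 9.52
position: [0.7128, 0.0375, 0.2003]
tool_rot: [-0.066, 0.998, 0.0, 0.0]
force: [-0.0, -0.2, -0.7]
width: -0.0001
grip_force: 0.0
9.5167 [0.7128 0.0375 0.2003] toolx az 3.274 F [-0.  -0.2 -0.7] j7 1.07
pivot in tool 0.1177 0.0354
wrist 0.6 [447.2  132.66] [0.6137 0.0519 0.085 ]
scene 0.33 [345.6  251.58] [ 0.4998 -0.079   0.085 ]
```

View pics/w6.png

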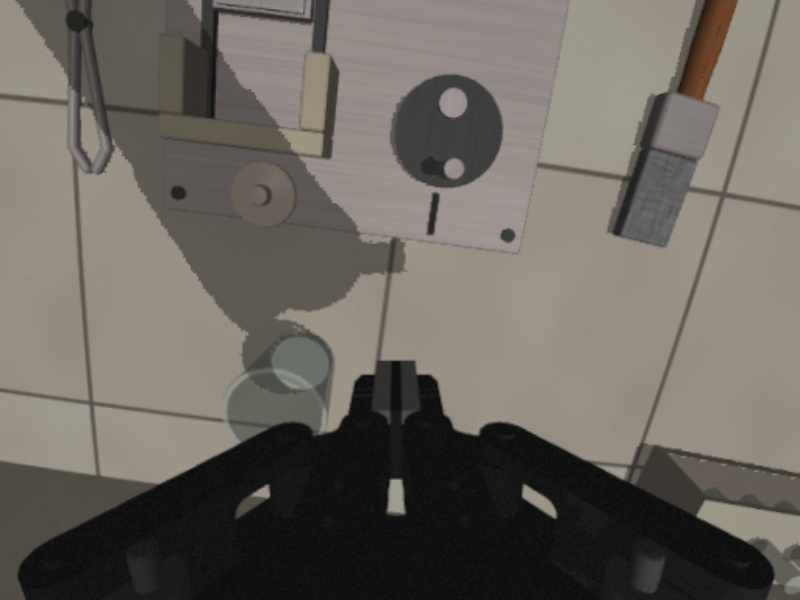

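The post now stands at (454,168) next to the pivot at (453,102), disc centre (449,131), and the index line runs from (435,194) to (431,234).

```bash
cat > disc.py <<'E'
import cv2,numpy as np
g=cv2.imread("pics/w6.png")
hsv=g.max(2).astype(int)
# bright blobs: pivot cap & post top within disc; line dark blob
roi=g[60:250,380:520].max(2)
_,_,st,ce=cv2.connectedComponentsWithStats((roi<75).astype(np.uint8))
for s,c in zip(st[1:],ce[1:]):
    if s[4]>60:print("dark",s,c+[380,60])
_,_,st,ce=cv2.connectedComponentsWithStats((roi[:130]>110).astype(np.uint8))
for s,c in zip(st[1:],ce[1:]):
    if 60<s[4]<2000:print("bright",s,c+[380,60])
E
python3 disc.py; python3 ang.py '{"piv":[453,102],"disc":[449,131],"l1":[435,194],"l2":[431,234],"rol":[463,2],"post":[454,168]}'
```

```text
dark [  15   15  107  112 8247] [446.95064872 131.74948466]
dark [ 48 134  11  40 228] [432.78070175 213.30701754]
dark [122 169  12  13 114] [507.43859649 234.92105263]
bright [ 59  28  28  30 647] [452.89953632 102.31530139]
bright [ 64  98  20  21 317] [453.68454259 168.09463722]
pivot [0.5894 0.0578] |disc| 0.018 az disc 0.023 post 0.023 0.0426 line 0.054 piv->line 0.011 roller->piv 0.054 0.0593
```

The cam is within about 0.01 rad of the index line. Next I turn the tool to face forward and go over behind the heel.

```bash
python3 -m crank '[[0,0,0,0,0.12],[0,0,0,0,0.12],[0,0,0,0,0.12],[0,0,0,0,0.12],[0,0,0,0,0.12],[0,0,0,0,0.12],[0,0,0,0,0.12],[0,0,0,0,0.12],[0,0,0,0,0.12],[0,0,0,0,0.12],[0,0,0,0,0.12],[0,0,0,0,0.12],[0,0,0,0,0.12],[0,0,0,0,0.12],[0,0,0,0,0.12],[0,0,0,0,0.12],[0,0,0,0,0.12],[0,0,0,0,0.12],[0,0,0,0,0.12],[0,0,0,0,0.12]]' >/dev/null; python3 -m crank '[[0,0,0,0,0.12],[0,0,0,0,0.12],[0,0,0,0,0.12],[0,0,0,0,0.12],[0,0,0,0,0.12],[0,0,0,0,0.12],[0,0,0,0,0.12],[0,-23,9.3,0,0.02],[0,-23,9.3,0,0],[0,-23,9.3,0,0],[0,-23,9.3,0,0],[0,-23,9.3,0,0],[0,-23,9.3,0,0],[0,-23,9.3,0,0],[0,-23,9.3,0,0],[0,-23,9.3,0,0],[0,-23,9.3,0,0],[0,-23,9.3,0,0],[0,-23,9.3,0,0],[0,0,0,0,0]]'; python3 -m crank '[[0,0,0,0,0],[0,0,0,0,0]]' >/dev/null
python3 - <<'E'
from h import *
s=arm.read_state();t=s["tool_rot"];print(s["time_s"],s["position"],2*np.arctan2(t[1],t[0]),np.round(s["joint_positions"],2))
cv2.imwrite("pics/w7.png",cams.read_camera("wrist")[:,:,::-1])
for th,z in(("heel_top",.085),("crucible",.048),("seat",.026),("post_top",.085)):
  for r in finder.boxes_of("wrist",th)[:3]:
    px=np.array(r["point"])*[512,384];print(th,round(r["p"],2),px.round(),onz("wrist",px,z).round(4))
print("expected px heel corners",proj("wrist",[[.445,-.039,.085],[.445,-.109,.085]]).round())
g=cv2.imread("pics/w7.png");np.set_printoptions(linewidth=250)
for c in range(190,330,12):print(c,g[150:260:4,c].max(1))
E
```

```text
time_s: 13.1
position: [0.4339, -0.0802, 0.2]
tool_rot: [1.0, 0.006, -0.001, 0.001]
force: [1.8, -0.4, 0.2]
width: 0.0002
grip_force: 0.0
13.2667 [ 0.43839559 -0.0781682   0.20057721] 0.014554924105293745 [ 0.47  0.11 -0.47  2.11  0.06  0.93 -1.58]
heel_top 0.8 [239. 135.] [ 0.4888 -0.0657  0.085 ]
crucible 0.78 [302. 256.] [ 0.3487 -0.1381  0.048 ]
crucible 0.77 [202. 243.] [ 0.3638 -0.0219  0.048 ]
crucible 0.63 [242. 100.] [ 0.5203 -0.067   0.048 ]
seat 0.71 [236. 131.] [ 0.4887 -0.0592  0.026 ]
seat 0.51 [195.  79.] [ 0.5416 -0.0156  0.026 ]
seat 0.33 [121.  22.] [0.5975 0.0578 0.026 ]
post_top 0.62 [121.  19.] [0.5829 0.032  0.085 ]
expected px heel corners [[211. 182.]
 [285. 183.]]
190 [151 150 152 152 153 152 153 154 147 156 157 155 157 155 157 155 156 156  92  99 146  68  71  70  69  67  72  74]
202 [151 148 151 153 152 151 152 154 130 156 156 155 155 155 156 155 158  81  63  61 157 157 157 157  77  76  78  79]
214 [ 63  61  63  60  60  50  48 147 139 154 155 157 156 156 154 156 156  96  62  64  61  72 157  96  83  85 140 155]
226 [148 146 148 147  47  45  48 150 140 155 155
[... 257 characters left out ...]
154 156  98 150 127  35  31  27  25  26  24  23]
262 [146 144 143 144  49  47  51  93  87 135 152 154 153 154 155 153 157 155 102 151 129  47  47  48  50  46  48  45]
274 [146 147 145 146  49  49  48  93  88 122 155 155 157 153 152 155 156 156 107 147 150 151 149  18  20  20  15  16]
286 [ 96 100 100  99 100  98 101  97  93  96  95  96  95 107 128 155 154 154 113 150 149 149  75  41  42  43 100 118]
298 [ 94 100 102  99 101  36  39 100  94  96  96  94  94  95  94  94  94  96  74  92  42  37  40  64 118 120  95  50]
310 [95 93 95 95 97 94 96 96 96 96 95 97 95 95 98 94 97 98 76 91 93 60 45 73 65 43 43 46]
322 [95 92 95 96 96 94 95 93 95 94 96 97 97 97 97 96 95 97 83 93 94 94 94 92 94 75 71 72]
```

Heel rear top edge is at row ~180, which puts it at x≈0.447, centre y≈-0.071, agreeing with the earlier views. I go down just behind it.

```bash
python3 -m crank '[[0,-5,-3,20,0],[0,-5,-3,20,0],[0,-2,0,20,0],[0,0,0,20,0],[0,0,0,15,0],[0,0,0,0,0],[0,0,0,0,0],[0,0,0,0,0]]'
```

```text
time_s: 14.18
position: [0.4266, -0.0722, 0.106]
tool_rot: [1.0, 0.008, 0.0, -0.0]
force: [-0.4, 0.9, 0.7]
width: 0.0
grip_force: 0.0
```

Run:
```python
from h import *
s=arm.read_state();t=s["tool_rot"];print(s["time_s"],s["position"],2*np.arctan2(t[1],t[0]),s["force"],np.round(s["joint_positions"],2))
```

```text
14.1833 [ 0.42664832 -0.07216759  0.10601549] 0.015062915647635325 [-0.42466441  0.88673331  0.68643144] [ 0.43  0.24 -0.46  2.22  0.16  0.71 -1.69]
```

```bash
python3 -m crank '[[0,0,0,10,0],[0,0,0,10,0],[0,0,0,10,0],[0,0,0,10,0],[0,0,0,10,0],[0,0,0,0,0]]'; python3 -m crank '[[0,3,0,0,0],[0,3,0,0,0],[0,3,0,0,0],[0,3,0,0,0],[0,0,0,0,0],[0,0,0,0,0]]'
```

```text
time_s: 14.68
position: [0.4249, -0.0721, 0.0533]
tool_rot: [1.0, 0.007, -0.001, -0.0]
force: [-0.6, 0.4, -0.3]
width: 0.0
grip_force: 0.0
time_s: 15.18
position: [0.4387, -0.0722, 0.0556]
tool_rot: [1.0, 0.007, 0.001, 0.0]
force: [-0.6, -0.6, -0.8]
width: 0.0
grip_force: 0.0
```

```bash
python3 -m crank '[[0,2,0,0,0],[0,2,0,0,0],[0,2,0,0,0],[0,2,0,0,0],[0,2,0,0,0]]'; python3 -m crank '[[0,2,0,0,0],[0,2,0,0,0],[0,2,0,0,0],[0,2,0,0,0],[0,2,0,0,0],[0,2,0,0,0],[0,2,0,0,0],[0,2,0,0,0],[0,2,0,0,0],[0,2,0,0,0]]'
```

```text
time_s: 15.6
position: [0.4483, -0.0721, 0.0554]
tool_rot: [1.0, 0.007, -0.0, 0.0]
force: [-3.5, -1.3, 2.2]
width: 0.0003
grip_force: 1.6
time_s: 16.43
position: [0.4682, -0.0718, 0.0553]
tool_rot: [1.0, 0.007, -0.0, -0.0]
force: [-3.7, -3.0, 0.4]
width: 0.0
grip_force: 1.6
```

```bash
python3 -m crank '[[0,2,0,0,0],[0,2,0,0,0],[0,2,0,0,0],[0,2,0,0,0],[0,2,0,0,0],[0,2,0,0,0],[0,2,0,0,0],[0,2,0,0,0],[0,2,0,0,0],[0,2,0,0,0],[0,2,0,0,0],[0,2,0,0,0]]'; python3 -m crank '[[0,1,0,0,0],[0,1,0,0,0],[0,1,0,0,0],[0,1,0,0,0]]';python3 -m crank '[[0,1,0,0,0],[0,1,0,0,0],[0,1,0,0,0]]'
```

```text
time_s: 17.43
position: [0.4915, -0.0714, 0.0552]
tool_rot: [1.0, 0.007, -0.001, 0.0]
force: [-18.3, -1.8, 14.2]
width: 0.0
grip_force: 9.6
time_s: 17.77
position: [0.4915, -0.0715, 0.0546]
tool_rot: [1.0, 0.007, -0.004, 0.0]
force: [-37.6, -0.9, 29.8]
width: 0.0001
grip_force: 18.6
time_s: 18.02
position: [0.4916, -0.0716, 0.0541]
tool_rot: [1.0, 0.007, -0.007, 0.001]
force: [-54.3, -0.0, 43.2]
width: -0.0
grip_force: 27.4
```

Hard stop at 0.4915. I back off and check whether that is the true end stop.

```bash
python3 -m crank '[[0,-6,0,0,0],[0,-10,0,0,0],[0,-10,0,0,0],[0,0,0,-30,0],[0,0,0,-40,0],[0,0,0,-40,0],[0,10,-10,-40,0],[0,10,-10,-20,0],[0,10,-10,0,0],[0,10,0,0,0],[0,0,0,0,0],[0,0,0,0,0],[0,0,0,0,0]]'
python3 - <<'E'
from h import *
im=cams.read_camera("wrist");cv2.imwrite("pics/w8.png",cv2.resize(im[:,:,::-1],(800,600)))
E
```

```text
time_s: 19.1
position: [0.5115, -0.0418, 0.2235]
tool_rot: [1.0, 0.007, -0.001, -0.0]
force: [-1.0, -0.3, 0.5]
width: -0.0002
grip_force: 0.0
```

View pics/w8.png

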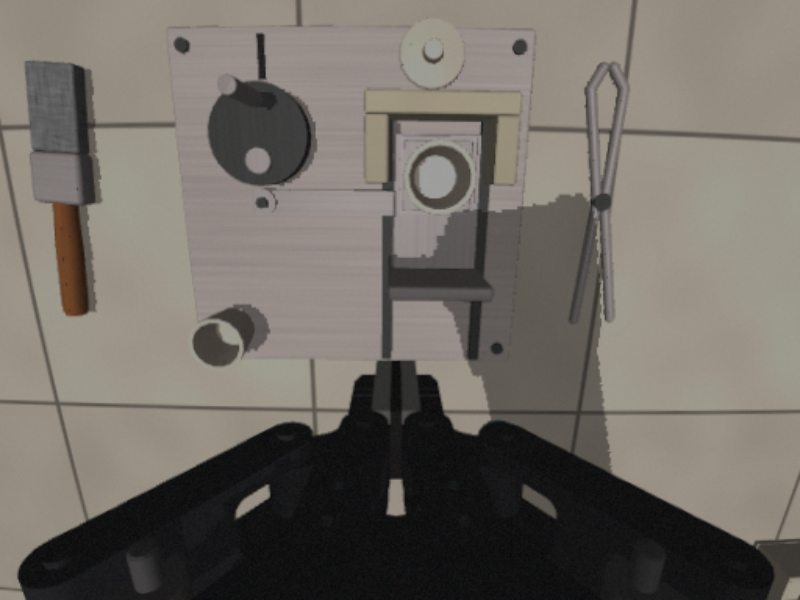

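The shuttle has gone forward: crucible upright at (438,177) inside the dock walls, roller at (263,202) close under the cam (pivot (258,160)), post at (228,85) towards the index line (261,55).

Run:
```python
from h import *
w=lambda p,z:onz("wrist",np.array(p)*.64,z)
for n,p,z in(("pivot",(258,160),.033),("roller",(263,202),.032),("post",(228,85),.085),("heelL",(390,299),.085),("heelR",(492,300),.085),("cruc",(438,177),.071),("disc",(259,134),.032),("line1",(262,78),.012),("line2",(261,34),.012),("dock inner end wall",(442,112),.055),("end wall back top",(442,91),.055),("side wall front L",(376,183),.055),("corner",(168,28),.012),("corner2",(534,31),.012)):print(n,w(p,z).round(4))
```

```text
pivot [0.5912 0.0578 0.033 ]
roller [0.5612 0.0563 0.032 ]
post [0.6326 0.0574 0.085 ]
heelL [ 0.5025 -0.0396  0.085 ]
heelR [ 0.5028 -0.1074  0.085 ]
cruc [ 0.5809 -0.0696  0.071 ]
disc [0.6092 0.0562 0.032 ]
line1 [0.6502 0.0575 0.012 ]
line2 [0.68   0.0566 0.012 ]
dock inner end wall [ 0.6224 -0.0722  0.055 ]
end wall back top [ 0.6353 -0.0717  0.055 ]
side wall front L [ 0.5762 -0.0289  0.055 ]
corner [0.6847 0.125  0.012 ]
corner2 [ 0.6847 -0.1409  0.012 ]
```

Roller is 30 mm from the pivot (exactly home), the crucible is at the dock middle within 1 mm, and the post points along the index line.

```bash
python3 -c "from bench import arm; print(arm.finish_job())"
```

```text
the job is handed in; nothing more can be done
None
```

The job is handed in at about 19 s: the cam was turned first so its post lies over the index line (within about 0.02 rad), then the shuttle was pushed home with the crucible upright in the dock. The last picture shows nothing else disturbed, though the wrist force reached about 70 N at the end stop (limit 120 N).

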